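Refit the bench paper roll in a dental laboratory

ROBOT

A 6-joint arm with a two-finger parallel gripper is mounted at the origin on the work surface. World frame = base frame: x ahead of the robot, y to its left, z up, the work surface at z = 0. Lengths are in m, angles in rad, forces in N, time in s.
With the tool pointing down it reaches from about 0.375 to 0.925 m from the base axis. Payload 5.7 kg.
Tool frame: the origin (TCP) lies at the very end of the fingers, on their centre line; the grasp point (between the pads) lies robot.grip_point_offset behind it (robot.grip_point_offset is the distance from the TCP to the grasp point, in m); z points along the fingers, y is the line along which they close (so a half turn about z gives the same grasp; the last joint's range is limited). The gripper opens to 85 mm and grips with 20 to 120 N. Pads are 22 mm wide; open, the fingers measure 114 mm over their backs; the gripper's body (76 mm by 85 mm) begins 54 mm behind the grasp point. The pads swing forward as they close: fully open they stand 13 mm farther back than shut.
Start: joints at [-1.435, 0.359, 1.51, -0, 1.272, -0.115], TCP at [0.149, -0.581, 0.231] pointing down, gripper open.
Joint ranges: [-2.97, 2.97], [-1.01, 2.36], [0.21, 2.38], [-0.96, 4.11], [0.2, 2.71], [-2.98, 2.98]. Speed limits (rad/s): [2.39, 2.39, 3.14, 3.14, 3.14, 3.14].

INTERFACE

Orientations are given as a rotation vector (axis times angle).
In Python, from cell import robot, claw, solve_ik, grab_frame, sensors gives the robot as it stands. Calls block until the motion is done:
- robot.movep(position, orientation): joint-space move of the TCP to a pose.
- robot.servo_line(position, rotation=None, velocity=0.15, max_force=None): straight line of the TCP; rotation=None keeps the orientation; velocity is the mean speed in m/s. With max_force (N) it stops when the force on the tool has changed by that much, and returns True; else False.
- robot.movej(angles): joint-space move.
- claw.command_gripper(opening, grasp_force=None): finger opening in m; grasp_force is the grip in N (None keeps the last); returns when the fingers have stopped.
- robot.pause(seconds).
- solve_ik(position, orientation): joint angles nearest the present ones, or None.
- grab_frame(name): name is "scene" or "top" or "wrist"; returns a dict with "img" (400x640x3 uint8, blue, green, red), "depth" (400x640 float32, m along the optical axis (not along the pixel's ray), 0 where there is no reading), "fx", "fy", "cx", "cy" (pixels), "world_to_cam" (4x4, takes a point from world to camera coordinates). Camera axes: x right, y up, looking along -z (the intrinsics and any distortion apply to the point x, -y, -z); pixel columns grow to the right and rows downward; lengths in m; the calibration is good to about 2 mm. A picture is of the moment at which its call begins.
A pose or a line that the arm cannot do raises robot.PlanningError and nothing moves.
- robot.finish_job(): hands the job in; it is judged then, once.
Readings, each from a call of its own:
- sensors.read_time(): time.
- sensors.read_joints(): joint angles.
- sensors.read_qvel(): joint speeds.
- sensors.read_joint_torque(): joint torques, N m.
- sensors.read_ee_pos(): TCP position.
- sensors.read_tcp_rot(): TCP orientation.
- sensors.read_force(): force on the tool from outside, world axes, zero at the start.
- sensors.read_moment(): the same for the moment, N m.
- sensors.read_finger_gap(): finger opening in m.
- sensors.read_grasp_force(): force on a finger pad.
Only numpy, scipy, OpenCV 4.12 (cv2) and the standard library are available. Lean on these libraries where they do the work, as an engineer would, in place of code of your own. Each camera call takes 0.05 s, during which the arm holds its last target. There are 200 camera calls.

TASK

Take the broken plaster lump out of the bench roll holder and drop it in the green waste bin. Then fit the paper roll into the holder: put the orange sprung plunger in the slotted cup, push the roll along to compress the spring until the grey pin can go down past the face of the closed cup, and let it spring back so that both ends sit fully home in their cups. Let go, and leave everything else where it is.

Things in the scene. Friction and masses are not known exactly. Their poses are not given: they have to be found in the camera images.
- holder: Roll holder, fixed: steel base 200 x 70 x 10 mm, an upright 50 mm wide at each end with a blue cup block on its inner face. Origin on the table; x runs from closed cup to slotted cup, z up. When fitted the roll's middle is at x = 0, y = 0 and its axis at z about 70 mm. Cup floors (where the tips bear) at x = -85 and +94 mm.
- closed_cup (a point): Middle of the mouth of the closed cup, at the holder's -x end: a hole 20 x 20 mm and 10 mm deep, z = 65 to 85 mm, in the inner face at x = -75 mm of the holder's lower upright, whose top is at z = 92 mm. Axes as the holder's.
- slot_cup (a point): Seat of the slotted cup, in the inner face (x = +84 mm) of the holder's taller upright: a vertical groove 20 mm wide and 10 mm deep, open at the upright's top (z = 130 mm), closed below at z = 65 mm. The point is on the face, at z = 75 mm. Axes as the holder's.
- roll_mid (a point): Middle of the white paper roll, on its axis: firm, 50 mm across, 110 mm long, 0.15 to 0.3 kg, on a sprung spindle along its x. At +x the ORANGE plunger, 12 mm across, tip 100 mm from the middle when free. At -x the GREY fixed pin, 10 mm across, tip 85 mm from the middle, with an 18 mm hub up to 71 mm. It starts lying level in the cradle; its roll angle does not matter.
- pin_tip (a point): End of the grey fixed pin of the spindle (in the roll's frame x = -85 mm). It belongs in the closed cup.
- plunger_tip (a point): End of the orange sprung plunger; moves with it. It belongs in the slotted cup.
- plunger (a joint): How far the orange plunger is pushed in, m: 0 free, 0.030 at its stop. Spring: 2 N at first plus 0.2 N per mm. About 0.006 when the roll sits fitted; with the plunger on its slot's floor, at least 0.016 is needed for the grey pin to pass down the inner face of the closed cup's upright (roll's middle then at holder x = +10 mm or more).
- cradle: Fixed rest where the roll lies at first: aluminium plate 120 x 70 x 6 mm with two grey V blocks 12 mm thick at x = -42 and +42 mm, so the roll's middle 60 mm is free for fingers. Origin on the table under its middle, x along the roll; the roll's axis lies at z = 50 mm.
- chunk_mid (a point): Middle (half-way up) of the broken plaster lump, off-white, 64 (x) x 40 (y) x 46 mm high, 0.1 to 0.18 kg; the top 16 mm is only 44 mm long (x -28 to +16 mm). It stands on the holder's base between the cups, its x within about 20 degrees of the holder's, in the roll's way. Grasp it across y.
- bin: Green waste bin, open at the top, fixed: 160 x 160 mm outside, 100 mm high, walls and floor 4 mm. Origin on the table under its middle.
- cast_a: Bystander, to be left alone: plaster dental cast on a yellow base, 62 x 58 x 37 mm. Origin at the middle of its underside.
- cast_b: Bystander, to be left alone: all-white plaster dental cast, 62 x 58 x 37 mm. Origin at the middle of its underside.
- flask: Bystander, to be left alone: glass bottle with blue cap, 60 mm across, 130 mm tall. Origin at the middle of its underside.
There are look-alikes about, which are no part of the job. Leave any yellow look-alike of the bin alone.

How it is judged:
On the way, in this order (a step that is already met when the one before it is completed fails the run):
1. The plaster lump is in the waste bin (x of chunk_mid in the frame of bin between -0.072 and 0.072 m and y of chunk_mid in the frame of bin between -0.072 and 0.072 m and z of chunk_mid in the frame of bin between 0 and 0.075 m), for 0.2 s.
2. The plunger stands in the slotted cup, pushed in at least 10 mm (y of plunger_tip in the frame of holder between -0.009 and 0.009 m and x of plunger_tip in the frame of holder between 0.087 and 0.098 m and value of joint plunger above 0.01 m), for 0.05 s.
At the end, for the whole second after the job is handed in: Lump inside the bin. Grey pin's tip at least 5 mm inside the closed cup, plunger's tip within 7 mm of its slot's floor, both tips within 9 mm of the cups' middle plane and 62 to 82 mm above the table, plunger pushed in 2 to 11 mm (all of step 1 and x of pin_tip in the frame of holder between -0.089 and -0.08 m and y of pin_tip in the frame of holder between -0.009 and 0.009 m and z of pin_tip in the frame of holder between 0.062 and 0.082 m and y of plunger_tip in the frame of holder between -0.009 and 0.009 m and x of plunger_tip in the frame of holder between 0.087 and 0.098 m and z of plunger_tip in the frame of holder between 0.062 and 0.082 m and value of joint plunger between 0.002 and 0.011 m); the robot touches nothing.
It fails at once if A loose plaster cast or the glass bottle is moved by more than 30 mm (distance of any of cast_a, cast_b, flask from where it was at the start of the episode above 0.03 m).
It also fails if it takes over 58 s, if anything falls off the work surface, if the arm or the gripper's body presses on something with over 40 N, if the wrist force passes 120 N, or if a joint passes its speed limit or range.

## Working session

There is one attempt and no reset: what is moved stays moved. The work goes in short steps, each a Python script; the robot and the scene stay as the last script left them, time stands still between calls to the robot, and variables do not carry over. Pictures are saved under pics/ and viewed, at most 10 in all, crops included, and the job is handed in when it is done.

```bash
ls; mkdir -p pics
cat > h.py <<'E'
import numpy as np, cv2
from cell import robot, claw, solve_ik, grab_frame, sensors
def pts(f):
    "world xyz for each pixel from depth"
    d=f["depth"]; v,u=np.mgrid[:d.shape[0],:d.shape[1]]
    c=np.stack([(u-f["cx"])/f["fx"]*d,-(v-f["cy"])/f["fy"]*d,-d,np.ones_like(d)],-1)
    return (c@np.linalg.inv(f["world_to_cam"]).T)[...,:3]
E
python3 - <<'E'
from h import *
a=grab_frame("scene");b=grab_frame("top")
for n,f in(("scene",a),("top",b)):
    cv2.imwrite(f"pics/{n}0.png",f["img"]); np.savez(f"{n}0.npz",**f)
    print(n,f["fx"],f["cx"],f["cy"],np.linalg.inv(f["world_to_cam"]).round(3).tolist(), (f["depth"]==0).mean())
print(robot.grip_point_offset,sensors.read_tcp_rot())
E
```

```text
pics
scene 485.82288083754065 325.3916783885723 203.9153573341557 [[-0.488, -0.721, 0.491, 1.257], [0.872, -0.413, 0.261, 0.414], [0.015, 0.556, 0.831, 1.349], [0.0, 0.0, 0.0, 1.0]] 0.0039453125
top 457.53840874011195 320.99023948056686 197.45742395734493 [[-0.008, 0.999, -0.05, 0.448], [-1.0, -0.007, 0.021, 0.011], [0.021, 0.05, 0.999, 1.193], [0.0, 0.0, 0.0, 1.0]] 0.00405078125
0.0187 [-3.11529780e+00 -3.92667501e-01  8.18145599e-05]
```

View pics/scene0.png

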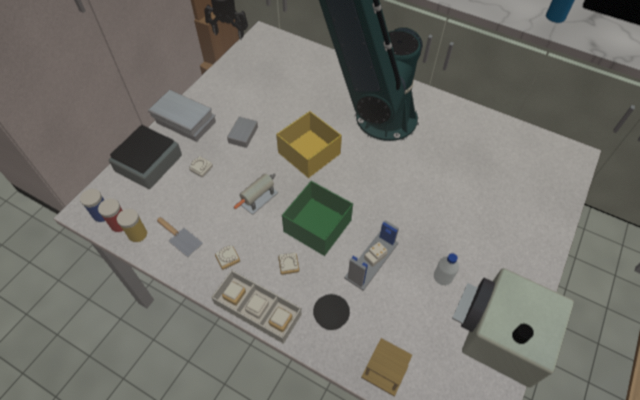

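View pics/top0.png

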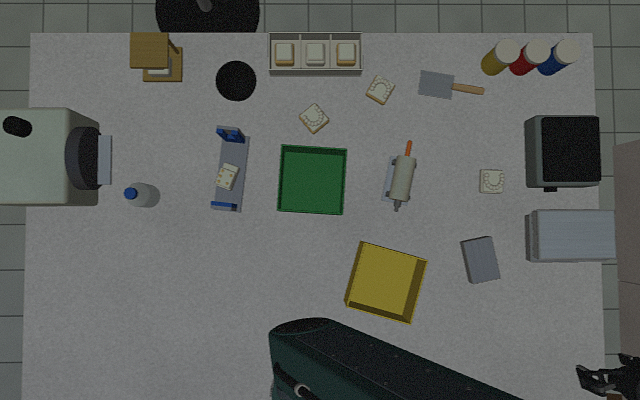

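Top view: the lump is inside the holder at (228,177). It could be confused with the casts at (314,118), (380,90), (491,180) and the tray casts at (285–347,53). The bin is the green one at (313,180); the yellow one at (386,282) is the look-alike. The roll is at (403,178), orange end up at (408,148). By the description I choose the piece between the blue cups. Next I measure and take one close crop.

Run:
```python
from h import *
F={n:dict(np.load(n+"0.npz")) for n in("top","scene")}
t=F["top"]; P=pts(t); img=t["img"]; hsv=cv2.cvtColor(img,cv2.COLOR_BGR2HSV)
r=F["scene"]["img"][205:305,330:480]; q=img[115:220,195:265]; rr=img[130:220,370:430]
z=lambda a,w:cv2.resize(a,(w,420),interpolation=cv2.INTER_CUBIC)
cv2.imwrite("pics/crop1.png",np.hstack([z(r,380)[:, :],z(q,230),z(rr,190)]))
def rect(m,n):
    m=m&(t["depth"]>0); X=P[m]; print(n,m.sum(),"med",np.median(X,0).round(4),"z5-95",np.percentile(X[:,2],[5,95]).round(3),
      "rect",[np.round(v,4) for v in cv2.minAreaRect(X[:,:2].astype(np.float32))])
    return X
H,S,V=cv2.split(hsv)
box=lambda v0,v1,u0,u1:(lambda m:(m.__setitem__((slice(v0,v1),slice(u0,u1)),True),m)[1])(np.zeros(H.shape,bool))
blue=(H>100)&(H<130)&(S>120)
hb=box(115,220,200,260)
rect(blue&hb&box(115,170,200,260),"blue far"); rect(blue&hb&box(170,220,200,260),"blue near")
Z=P[...,2]
rect(hb&(Z>.085),"z>85"); rect(hb&(Z>.12),"z>120")
rect(hb&(Z>.005)&(Z<.016),"base")
rect(box(155,197,200,260)&(Z>.03)&(S<70),"lump"); rect(box(155,197,200,260)&(Z>.049)&(S<70),"lumptop")
rect((H>50)&(H<80)&(S>100)&(Z>.085)&box(130,230,260,360),"bin rim")
rb=box(130,225,370,430)
rect(rb&(Z>.06),"roll top"); rect(rb&(H<15)&(S>150),"orange"); rect(rb&(Z>.03),"roll all")
for n,b in(("tbl",box(230,250,200,300)),): print(n,np.median(Z[b]))
```

```text
blue far 233 med [0.6545 0.2061 0.0809] z5-95 [0.022 0.131] rect [array([0.6572, 0.2083]), array([0.0483, 0.011 ]), np.float64(83.6958)]
blue near 106 med [0.489  0.2231 0.0902] z5-95 [0.026 0.094] rect [array([0.4904, 0.2314]), array([0.0543, 0.0109]), np.float64(81.2558)]
z>85 386 med [0.6537 0.2192 0.1016] z5-95 [0.088 0.131] rect [array([0.5738, 0.2198]), array([0.0506, 0.195 ]), np.float64(82.9724)]
z>120 153 med [0.6627 0.2089 0.1287] z5-95 [0.123 0.132] rect [array([0.6613, 0.2091]), array([0.0506, 0.0186]), np.float64(83.0447)]
base 1287 med [0.5927 0.2107 0.0092] z5-95 [0.006 0.013] rect [array([0.5949, 0.2219]), array([0.2515, 0.1429]), np.float64(3.3033)]
lump 388 med [0.5598 0.2231 0.053 ] z5-95 [0.035 0.058] rect [array([0.5626, 0.2253]), array([0.0417, 0.0638]), np.float64(69.0224)]
lumptop 240 med [0.5551 0.2256 0.0549] z5-95 [0.051 0.058] rect [array([0.5562, 0.2266]), array([0.0397, 0.0433]), np.float64(68.2421)]
bin rim 438 med [ 0.5585 -0.0076  0.0984] z5-95 [0.088 0.102] rect [array([0.5471, 0.0103]), array([0.1575, 0.1601]), np.float64(85.7272)]
roll top 796 med [ 0.5507 -0.2138  0.0709] z5-95 [0.062 0.076] rect [array([ 0.5438, -0.213 ]), array([0.0473, 0.126 ]), np.float64(77.3568)]
orange 57 med [ 0.628  -0.2331  0.0543] z5-95 [0.051 0.058] rect [array([ 0.6277, -0.2338]), array([0.0097, 0.0367]), np.float64(75.8412)]
roll all 1085 med [ 0.5513 -0.212   0.0686] z5-95 [0.048 0.076] rect [array([ 0.5584, -0.2181]), array([0.0621, 0.1832]), np.float64(77.3817)]
tbl -0.0007695324053271779
```

View pics/crop1.png

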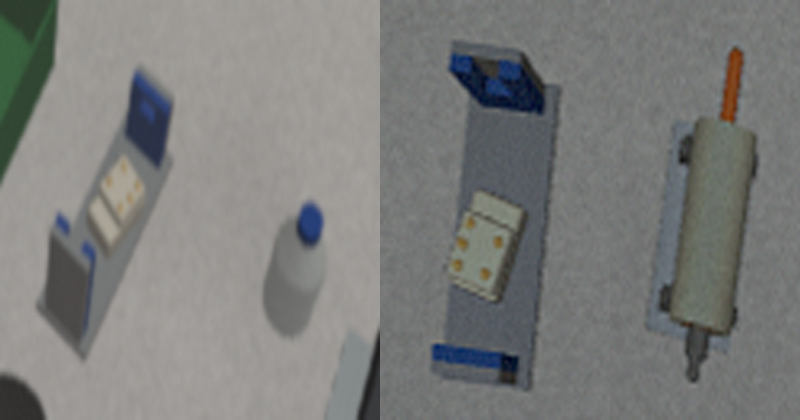

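Crop: the lump is at (485,245) in the crop, between the cups. Its step faces the notched tall upright (top, far end) and the closed cup is near. The roll's orange end faces +x too. I move over the lump and refine the holder and lump from the wrist camera.

```bash
cat >> h.py <<'E'
from scipy.spatial.transform import Rotation as R
def rot(a):
    "tool down, tool x at yaw a (rad), fingers close across it"
    c,s=np.cos(a),np.sin(a)
    return R.from_matrix(np.array([[c,s,0],[s,-c,0],[0,0,-1.]])).as_rotvec()
def at(o,a,x,y,z): return [o[0]+x*np.cos(a)-y*np.sin(a), o[1]+x*np.sin(a)+y*np.cos(a), z]
E
python3 - <<'E'
from h import *
a=np.radians(-21.5)
robot.movep([0.5575,0.2255,0.26],rot(a))
print(sensors.read_time(),sensors.read_joints().round(2) if hasattr(sensors.read_joints(),'round') else sensors.read_joints())
f=grab_frame("wrist"); np.savez("w1.npz",**f); cv2.imwrite("pics/w1.png",f["img"])
P=pts(f); img=f["img"]; print(np.linalg.inv(f["world_to_cam"])[:3,3])
H,S,V=cv2.split(cv2.cvtColor(img,cv2.COLOR_BGR2HSV)); Z=P[...,2]; ok=f["depth"]>0
near=ok&(np.hypot(P[...,0]-.574,P[...,1]-.22)<.13)
def rect(m,n):
    m=cv2.morphologyEx(m.astype(np.uint8),cv2.MORPH_OPEN,np.ones((3,3),np.uint8))>0
    X=P[m]
    if len(X)<20: return print(n,len(X))
    print(n,len(X),np.median(X,0).round(4),[np.round(v,4) for v in cv2.minAreaRect(X[:,:2].astype(np.float32))])
rect(near&(Z>.12)&(Z<.14),"tall top"); rect(near&(Z>.086)&(Z<.1)&(P[...,0]<.52),"low top"); 
mid=near&(P[...,0]>.515)&(P[...,0]<.61)
rect(near&(Z>.005)&(Z<.015),"base")
rect(mid&(Z>.03)&(Z<.062),"lump"); rect(mid&(Z>.05)&(Z<.062),"lump top")
E
```

```text
3.2667 [ 0.27  0.34  1.47 -0.    1.33  2.22]
[0.62919786 0.19679618 0.40271501]
tall top 1047 [0.6645 0.2082 0.13  ] [array([0.6628, 0.2091]), array([0.0501, 0.0181]), np.float64(83.1663)]
low top 670 [0.4886 0.2299 0.0919] [array([0.4875, 0.2302]), array([0.0498, 0.0189]), np.float64(83.0452)]
base 4638 [0.602  0.2121 0.01  ] [array([0.5748, 0.2199]), array([0.0701, 0.1994]), np.float64(83.1815)]
lump 1583 [0.5678 0.2238 0.0552] [array([0.5661, 0.2245]), array([0.04  , 0.0594]), np.float64(69.2399)]
lump top 1115 [0.5595 0.2267 0.0558] [array([0.5586, 0.2272]), array([0.0402, 0.043 ]), np.float64(68.4442)]
```

View pics/w1.png

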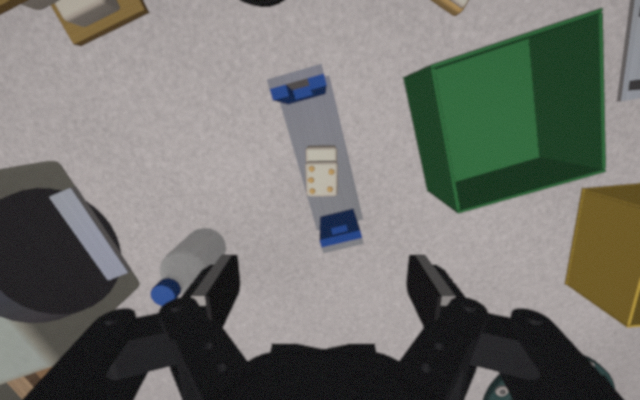

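The wrist view shows the holder at (315,155) with the lump at (321,172). The base centre lies at holder x≈+4.5 mm, because both inner faces are measured offset by that amount. I take the lump to the bin now.

Run:
```python
from h import *
a=np.radians(-21.2)
claw.command_gripper(0.07,50)
robot.servo_line([0.560,0.2267,0.08],velocity=.25,rotation=rot(a))
print(robot.servo_line([0.560,0.2267,0.018],velocity=.08,max_force=15))
claw.command_gripper(0.0,50)
print("gap",sensors.read_finger_gap(),sensors.read_grasp_force())
robot.servo_line([0.560,0.2267,0.18],velocity=.2)
print("gap",sensors.read_finger_gap(),sensors.read_force())
b=rot(np.radians(-4.3))
robot.movep([0.543,0.0103,0.18],b)
robot.servo_line([0.543,0.0103,0.055],velocity=.15,max_force=15)
claw.command_gripper(0.065)
robot.servo_line([0.543,0.0103,0.20],velocity=.25)
print(sensors.read_time())
c=np.radians(-12.6)
robot.movep([0.50,-0.205,0.27],rot(c))
print(sensors.read_time(),sensors.read_joints())
f=grab_frame("wrist"); g=grab_frame("top"); cv2.imwrite("pics/b.png",np.vstack([f["img"][:,:],g["img"][100:300]])); np.savez("w2.npz",**f)
P=pts(f);Z=P[...,2];H,S,V=cv2.split(cv2.cvtColor(f["img"],cv2.COLOR_BGR2HSV))
m=(f["depth"]>0)&(np.hypot(P[...,0]-.551,P[...,1]+.2155)<.12)
for n,k in(("all",Z>.035),("paper",Z>.062),("orange",(H<15)&(S>150))):
    X=P[cv2.morphologyEx((m&k).astype(np.uint8),cv2.MORPH_OPEN,np.ones((3,3)))>0]
    if len(X)>10: print(n,len(X),Z[m&k].max(),[np.round(v,4) for v in cv2.minAreaRect(X[:,:2].astype(np.float32))])
```

```text
False
gap 0.039720192313397566 51.32134214043617
gap 0.03931845671316405 [ 0.03162243 -0.0359955  -2.49330188]
9.7083
10.625 [-5.16060478e-01  2.39926676e-01  1.58784816e+00  9.04370510e-04
  1.31640471e+00  1.27429973e+00]
all 45489 0.3677795391994909 [array([ 0.5552, -0.1969]), array([0.175 , 0.1302]), np.float64(9.5256)]
paper 44324 0.3677795391994909 [array([ 0.5473, -0.2144]), array([0.1362, 0.122 ]), np.float64(77.4805)]
orange 289 0.05762951738105221 [array([ 0.6287, -0.2328]), array([0.008 , 0.0371]), np.float64(77.5936)]
```

View pics/b.png

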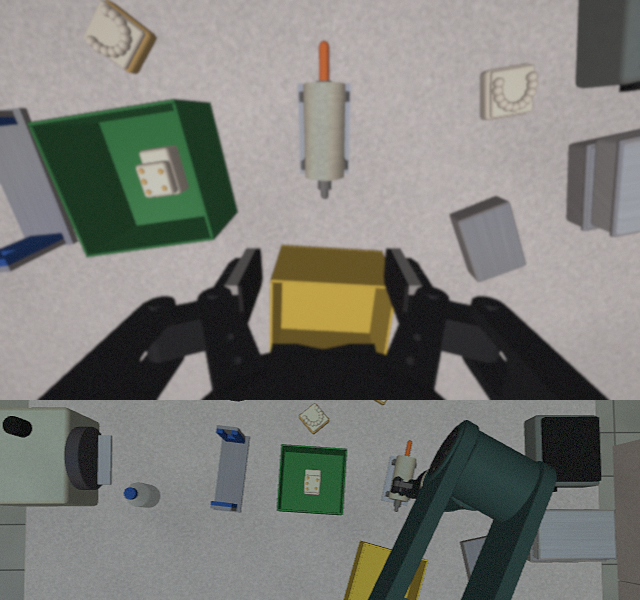

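The lump is in the green bin at (160,172) in the wrist view and (312,482) in the composite. The roll is at (323,130), orange tip up. Now I grasp the roll, carry it above the holder and check its pose in hand.

Run:
```python
from h import *
f=dict(np.load("w2.npz")); P=pts(f);Z=P[...,2]
m=(f["depth"]>0)&(np.hypot(P[...,0]-.551,P[...,1]+.2155)<.12)&(Z<.085)
def fit(k):
    X=P[cv2.morphologyEx((m&k).astype(np.uint8),cv2.MORPH_OPEN,np.ones((3,3)))>0]
    r=cv2.minAreaRect(X[:,:2].astype(np.float32)); print(len(X),[np.round(v,4) for v in r]); return r
fit(Z>.04); fit(Z>.066)
c=np.radians(-12.5); mid=np.array([0.5505,-0.2155])
claw.command_gripper(0.08,70)
robot.movep([*mid,0.15],rot(c))
robot.servo_line([*mid,0.029],velocity=.12,max_force=15)
claw.command_gripper(0.0,70)
print("gap",sensors.read_finger_gap(),sensors.read_grasp_force())
robot.servo_line([*mid,0.20],velocity=.2)
O=(0.5703,0.2204); h=np.radians(-6.9)
robot.movep(at(O,h,-.03,0,.20),rot(h))
print(sensors.read_time(),sensors.read_finger_gap(),sensors.read_force(),sensors.read_moment(),sensors.read_ee_pos())
f=grab_frame("wrist"); np.savez("w3.npz",**f); cv2.imwrite("pics/w3.png",f["img"])
P=pts(f);H,S,V=cv2.split(cv2.cvtColor(f["img"],cv2.COLOR_BGR2HSV))
L=lambda X:np.c_[(X[:,:2]-O)@np.array([[np.cos(h),-np.sin(h)],[np.sin(h),np.cos(h)]]),X[:,2]]
near=(f["depth"]>0)&(np.hypot(P[...,0]-O[0],P[...,1]-O[1])<.16)
X=L(P[near&((H<15)&(S>150))]); print("orange",len(X),np.percentile(X,[1,50,99],axis=0).round(4))
for t in (.06,.065,.07,.075):print(t,np.percentile(X[(X[:,0]>t-.02)&(X[:,0]<t-.015+.002)],[2,50,98],axis=0).round(4)[:,1:].tolist())
X=L(P[near&(P[...,2]>.123)&(P[...,2]<.136)]);X=X[X[:,0]>.075]; print("tall top",len(X),np.percentile(X,[1,50,99],axis=0).round(4),[np.round(v,4) for v in cv2.minAreaRect(X[:,:2].astype(np.float32))])
```

```text
4606 [array([ 0.5607, -0.218 ]), array([0.0558, 0.1832]), np.float64(77.1047)]
3103 [array([ 0.553, -0.216]), array([0.0381, 0.1097]), np.float64(77.355)]
gap 0.048131172676789416 71.15458130836487
15.7833 0.04861850766625003 [-0.2778689   0.6324895  -1.28654964] [0.00979612 0.0195473  0.04865598] [0.54098225 0.22301738 0.19992504]
orange 2903 [[ 0.031  -0.006   0.2217]
 [ 0.0519 -0.0007  0.2247]
 [ 0.0704  0.0045  0.2267]]
0.06 [[-0.0059, 0.2222], [-0.0007, 0.2248], [0.0042, 0.2264]]
0.065 [[-0.0058, 0.2221], [-0.0007, 0.2249], [0.0045, 0.2266]]
0.07 [[-0.0058, 0.222], [-0.0007, 0.2248], [0.0044, 0.2266]]
0.075 [[-0.0057, 0.2221], [-0.0007, 0.2248], [0.0044, 0.2266]]
tall top 1966 [[ 0.0839 -0.0247  0.1237]
 [ 0.0945  0.0002  0.13  ]
 [ 0.1018  0.0243  0.1317]] [array([ 0.0929, -0.0001]), array([0.0183, 0.05  ]), np.float64(0.1733)]
```

View pics/w3.png

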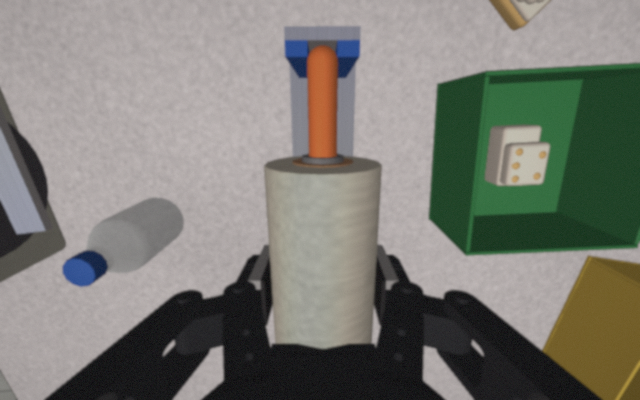

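In the wrist view the roll is held straight: orange tip at (322,50) in line with the slot at (322,45), level, axis about −0.7 mm off centre. Now I insert it.

Run:
```python
from h import *
O=(0.5703,0.2204); h=np.radians(-6.9)
def go(x,z,v,mf=None):
    "roll mid to holder x, axis height z"
    r=robot.servo_line(at(O,h,x-.0015,.0006,z-.0205),rotation=rot(h),velocity=v,max_force=mf)
    F=np.array(sensors.read_force()); print(x,z,r,F.round(1),round(float(F[0]*np.cos(h)+F[1]*np.sin(h)),1),round(sensors.read_time(),1)); return r
go(-.028,.124,.15)
ok=not go(-.012,.124,.08,6) and not go(-.012,.106,.06,6) and not go(.015,.106,.05,15)
if ok:
    robot.pause(.15); ok=not go(.015,.076,.05,10)
f=grab_frame("wrist"); g=grab_frame("scene"); a=cv2.resize(f["img"],(480,300)); b=cv2.resize(g["img"][190:310,330:480],(375,300),interpolation=3)
cv2.imwrite("pics/ins.png",np.hstack([a[:,60:],b])); print(ok)
```

```text
-0.028 0.124 False [ 0.6 -0.4 -1.9] 0.7 16.6
-0.012 0.124 False [ 0.4  0.3 -2. ] 0.3 17.0
-0.012 0.106 False [ 0.   0.1 -2.5] -0.0 17.4
0.015 0.106 False [-6.2  1.6 -2.4] -6.4 18.1
0.015 0.076 False [-7.  1.  0.] -7.0 19.0
True
```

View pics/ins.png

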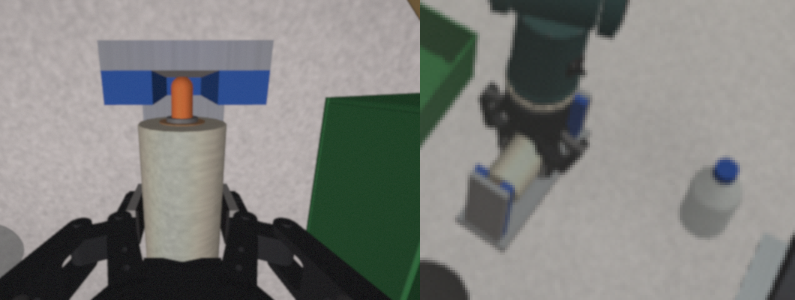

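The plunger is in the slot at (180,85) and compressed; 6.4 N matches about 21 mm. The roll is down between the uprights. I let it spring back, lower it and release.

```bash
cat > go.py <<'E'
from h import *
O=(0.5703,0.2204); h=np.radians(-6.9)
def go(x,z,v,mf=None):
    r=robot.servo_line(at(O,h,x-.0015,.0006,z-.0205),rotation=rot(h),velocity=v,max_force=mf)
    F=np.array(sensors.read_force()); print(x,z,r,F.round(1),round(float(F[0]*np.cos(h)+F[1]*np.sin(h)),1),round(sensors.read_time(),1)); return r
E
python3 - <<'E'
from go import *
if not go(.008,.076,.04,6): 
    go(.0,.076,.03,8)
go(.0,.0715,.03,6)
f=grab_frame("wrist"); P=pts(f);H,S,V=cv2.split(cv2.cvtColor(f["img"],cv2.COLOR_BGR2HSV))
Q=P-[*O,0]; x=Q[...,0]*np.cos(h)+Q[...,1]*np.sin(h); y=-Q[...,0]*np.sin(h)+Q[...,1]*np.cos(h)
m=(H<15)&(S>150)&(f["depth"]>0)&(abs(x)<.12)&(abs(y)<.03)
print("orange",m.sum(),[np.percentile(v[m],[1,50,99]).round(4) for v in(x,y,P[...,2])])
n=(abs(y)<.01)&(P[...,2]>.06)&(P[...,2]<.11)&(x>.03)&(x<.07)&~m
print("paper end",np.percentile(x[n],[90,99]))
E
```

```text
0.008 0.076 False [-4.3  0.6 -0.9] -4.3 19.4
0.0 0.076 False [-3.1  0.3 -0.5] -3.1 19.9
0.0 0.0715 False [-3.6  0.7 -0.8] -3.6 20.2
orange 2399 [array([0.0587, 0.0762, 0.0924]), array([-0.0041,  0.0011,  0.0062]), array([0.0731, 0.076 , 0.078 ])]
paper end [0.05614109 0.06393589]
```

Force and geometry agree with the seated state (3.1 N, tip x≈93 mm, axis z≈72 mm). Release, retreat, check.

Run:
```python
from go import *
claw.command_gripper(0.08)
p=np.array(sensors.read_ee_pos()); robot.servo_line([p[0],p[1],.22],velocity=.15)
robot.movep(at(O,h,-.10,0,.25),rot(h)); robot.pause(.3)
f=grab_frame("wrist"); P=pts(f);img=f["img"];H,S,V=cv2.split(cv2.cvtColor(img,cv2.COLOR_BGR2HSV))
Q=P-[*O,0]; x=Q[...,0]*np.cos(h)+Q[...,1]*np.sin(h); y=-Q[...,0]*np.sin(h)+Q[...,1]*np.cos(h);Z=P[...,2]
ok=(f["depth"]>0)&(abs(x)<.13)&(abs(y)<.04)&(Z<.15)
m=(H<15)&(S>150)&ok
print("orange",m.sum(),[np.percentile(v[m],[1,50,99]).round(4) for v in(x,y,Z)])
n=ok&(abs(y)<.015)&(abs(x)<.07)&(Z>.088); print("paper x",np.percentile(x[n],[1,99]),"topz",np.percentile(Z[n],[50,98]))
for a in(-.045,.045):
    k=ok&(abs(x-a)<.006)&(Z>.06); print(a,"top z",np.percentile(Z[k],97),"y mid",np.percentile(y[k],[2,98]).mean())
n=ok&(abs(y)<.008)&(x<-.055)&(x>-.075)&(Z>.05); print("hub/pin z",np.percentile(Z[n],[10,50,90]) if n.any() else None)
print(sensors.read_time())
v,u=np.where(ok); c=img[max(v.min()-10,0):v.max()+10,max(u.min()-10,0):u.max()+10]
s=min(580/c.shape[0],780/c.shape[1]); cv2.imwrite("pics/end.png",cv2.resize(c,None,fx=s,fy=s,interpolation=3))
```

```text
orange 256 [array([0.0607, 0.0707, 0.0801]), array([-0.0032,  0.0016,  0.0064]), array([0.0733, 0.076 , 0.0786])]
paper x [-0.05355095  0.05351014] topz [0.09407624 0.09633243]
-0.045 top z 0.09567225096264419 y mid 0.0012502946459239106
0.045 top z 0.09628128626535891 y mid 0.0008780393187798816
hub/pin z [0.07394232 0.07808309 0.07988373]
22.7417
```

View pics/end.png

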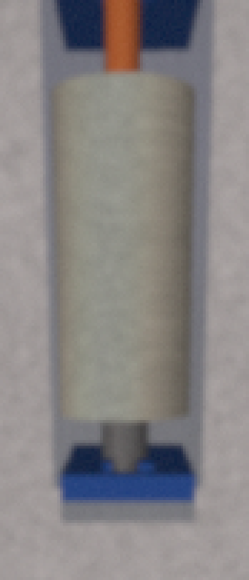

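The roll sits level and central (paper ±53.5 mm, axis z≈71 mm). The grey pin goes into the closed cup at (122,465) and the orange plunger goes into the slot at (122,40). I hand in.

```bash
python3 -c "
from h import *
print(robot.finish_job())"
```

```text
the job is handed in; nothing more can be done
None
```

The plaster lump is in the green bin, and the paper roll is seated in both cups and released. I handed the job in at about 23 s of the 58 s allowed; the hand-in call did not return a verdict.

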